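# Lock a module cover with a slot key

## Task

Lock the cover of the grey module: lay the battery that was left on the cover flat on the middle of the round charging pad, then with the flat-handled slot key turn both large captive screws clockwise fully home, until their slots line up with the tick marks, and stand the key fully back in its hole in the block. Do not turn the small adjuster in the middle of the cover, leave the round-knobbed socket key in its hole, and do not shift the jar, the can or the pot.

Things in the scene. Friction and masses are not known exactly. Their poses are not given: they have to be found in the camera images.
- module: Grey die-cast box fixed to the bench, 100 (its x) x 150 (its y) x 50 mm high, aluminium cover on top. Origin: centre of the underside, z up. Tick marks on the cover beside each large screw lie along the module's y axis.
- screw_left: Large captive slotted screw head, 28 mm across, in the cover at module x -20, y +48 mm, its top 0.5 mm below the cover. Origin: on its axis at the top of the head. The slot runs along the head's own x axis right across, 4.8 mm wide (mouth chamfered to 7 mm), 6 mm deep; the head sits in a round 29 mm pocket.
- screw_right: The same kind of screw head at module x +20, y -48 mm. Origin and axes as for screw_left.
- lock_left (a joint): Angle of screw_left, rad, growing clockwise seen from above. 0: slot along the module's x axis. 1.571: stop, slot along the module's y axis in line with the tick marks: locked. Slot yaw in the world = module yaw - this value.
- lock_right (a joint): Angle of screw_right, as for lock_left.
- adjuster: Small slotted adjuster head, 12 mm across, flush in the middle of the cover (slot 1.8 mm along its x). To be left alone. Origin on its axis at the top.
- adjuster_edge (a point): A point on the rim of the adjuster, at one end of its slot, 6 mm from its axis.
- key_block: Grey plastic block fixed to the bench, 120 (its x) x 50 (its y) x 50 mm high. Origin: centre of the underside. Two upright round holes at x -32 and x +32 mm, 24 mm wide (mouth chamfered to 30 mm), 44 mm deep; a key stands in each, which in which varies.
- slot_key: Key 85 mm long, upright in one hole of the block, collar on the block's top (origin then 10 mm above the bench). Origin: middle of the blade's tip; z up to the handle. Blade 18 (x) x 3 (y) x 16 mm; shank 10 mm thick; round collar 38 mm wide at z 40 to 44 mm; flat handle 40 (x) x 12 mm (y), z 44 to 85 mm. Grip it across the 12 mm (y).
- socket_key: Bystander. Key like the slot key but with a round knob 30 mm wide as handle and a round 16 mm socket end; stands in the other hole. Origin: middle of its lower end.
- battery: Black flat battery, 85 (its x) x 50 (its y) x 8 mm (parts up to 10), lying flat on the module's cover. Origin: centre of the underside. Grip it across y.
- pad: Round white charging pad fixed to the bench, 98 mm across, flat top 12 mm high. Origin: centre of the underside.
- jar: Bystander. Clear jar with a yellow lid, 87 mm wide, 117 mm high. Origin: centre of the underside.
- can: Bystander. Drinks can, 53 mm wide, 134 mm high. Origin: centre of the underside.
- pot: Bystander. Small white pot with a green lid, 40 mm wide, 22 mm high. Origin: centre of the underside.
There are look-alikes about, which are no part of the job. What is shaped like the slot_key but orange is not meant.

How it is judged (in metres and radians):
On the way, in this order (a step that is already met when the one before it is completed fails the run):
1. the battery has been put on the charging pad, before any screw is locked (horizontal distance between battery and pad below 0.035 m and z of battery in the frame of pad below 0.018 m and contact force between the fingers and battery below 0.1 N and value of joint each of lock_left, lock_right below 1.3 rad), for 0.2 s.
2. the slot key has been lifted out of the block (z of slot_key in the frame of key_block above 0.06 m), for 0.1 s.
At the end, for the whole second after the job is handed in: Both large screws at 1.40 rad or more (stop at 1.571); battery released flat on the pad, centres within 35 mm; slot key released upright (within 0.1 rad) in its hole in the block, collar within 5 mm of the block's top; battery and key at rest (value of joint each of lock_left, lock_right above 1.4 rad and horizontal distance between battery and pad below 0.035 m and z of battery in the frame of pad between 0.008 and 0.018 m and angle between each of battery, slot_key's own z axis and vertical below 0.1 rad and z of slot_key in the frame of key_block between 0.005 and 0.015 m and horizontal distance between slot_key and key_block below 0.045 m and linear speed of each of slot_key, battery below 0.02 m/s); the robot touches nothing.
It fails at once if the fingers touched a large screw: they are to be turned with the key (contact force between the fingers and screw_left above 1 N or contact force between the fingers and screw_right above 1 N).
It fails at once if the small adjuster was turned by more than about 20 degrees (distance of adjuster_edge from where it was at the start of the episode above 0.002 m).
It fails at once if the socket key was taken out of its hole (z of socket_key in the frame of key_block above 0.03 m).
It fails at once if the jar, the can or the pot was shifted by more than 30 mm or tipped (distance of any of jar, can, pot from where it was at the start of the episode above 0.03 m or angle between any of jar, can's own z axis and vertical above 0.4 rad).
It also fails if it takes over 72 s, if anything falls off the work surface, if the arm or the gripper's body presses on something with over 40 N, if the wrist force passes 120 N, or if a joint passes its speed limit or range.

## Robot

A 7-joint arm with a two-finger parallel gripper is mounted at the origin on a cart in front of the work surface, level with it; the furniture and walls round the work are solid. World frame = base frame: x ahead of the robot, y to its left, z up, the work surface at z = 0. Lengths are in mm, angles in degrees, forces in N, time in s.
With the tool pointing down it reaches from about 425 to 925 mm from the base axis. Payload 6.8 kg.
Tool frame: the origin (TCP) lies where the fingers leave the gripper's body, on its centre line; the fingertips stand 73 mm ahead of it and the grasp point (between the pads) lies 54 mm ahead of it; z points along the fingers, y is the line along which they close (so a half turn about z gives the same grasp; the last joint's range is limited). The gripper opens to 85 mm and grips with 20 to 120 N. Pads are 22 mm wide; open, the fingers measure 114 mm over their backs; the gripper's body (76 mm by 85 mm) begins 54 mm behind the grasp point. The pads swing forward as they close: fully open they stand 13 mm farther back than shut.
Start: joints at [-81.48, 27.33, 1.283, 89.118, -0.659, 63.558, -4.761], TCP at [171.437, 652.882, 303.908] pointing down, gripper open.
Joint ranges: [-169.35, 169.35], [-19.33, 120.38], [-80.79, 83.38], [13.8, 139.57], [-78.32, 258.32], [9.67, 109.79], [-169.56, 169.56]. Speed limits (degrees/s): [136.94, 136.94, 180, 180, 180, 180, 180].

## Interface

Orientations are given as a 3x3 rotation matrix whose columns are the frame's x, y, z axes.
In Python, from bench import sense, vision, ticket, finder gives the robot as it stands. The module is installed in compiled form; this text tells all that it offers.
- The arm moves only by the shell command python3 -m jog 'ROWS' [FORCE]. ROWS is JSON, a list that holds one entry, the list of rows, each a list of 7 numbers: the shift along the world's x, y, z in mm, then the turn, a rotation vector about the world's x, y, z in degrees, then the closure, from 0 (fully open) to 1 (shut). A call has 1 to 20 rows; each row shifts and turns the commanded pose from where the row before left it; what a row does not reach is not made up. A row lasts 1/10 s, in which the tool goes at most 50 mm and 8.59 degrees, less where a joint would pass 70% of its speed; a pose out of reach is approached as far as the arm can. A call with a gripper value outside its range is refused whole. The fingers move at their own pace and stop on an object; FORCE is the grip in N (left out, the last holds). Time passes only in rows, so rows that do not move let the fingers close. It gives the time, the measured TCP pose, the force, the opening and the grip force at its end, in the units of the state.
- sense(): the state, without advancing time (a new reading comes with each control period).
- vision.get_image(name): name is "side" or "top"; returns a dict with "color" (480x640x3 uint8, red, green, blue), "range_z" (480x640 float32, mm along the optical axis (not along the pixel's ray), 0 where there is no reading), "mtx" (3x3 intrinsics, pixels), "dist_coeffs" ([k1, k2, p1, p2, k3] as OpenCV has them; the pictures are not rectified), "view" (4x4, takes a point from world to camera coordinates). Camera axes: x right, y down, z forward; pixel columns grow to the right and rows downward; lengths in mm; the calibration is good to about 2 mm. A picture is of the moment at which its call begins.
- ticket.hand_in(): hands the job in; it is judged then, once.
Trained networks look in the newest picture that a camera, given by its name, has taken for a name from the list of things; names that differ only in an ending like _2 or _b are one class to them, and where a whole thing is asked for, a point or a joint stands for the part that bears it (a point fixed in the world has none). Each returns a list of dicts, best first, with "conf" (0 to 1); they miss things now and then, are a little off and sometimes report something else, mostly with a low value. They report only what shows in the picture. A call takes as long as a camera call. They do not tell look-alikes from the thing itself.
- finder.look_for(query, camera): "xyz" ([x, y, z] in mm, in the coordinates of the camera as it stood for that picture, good to about 4 mm: the middle of the surface that is visible of it).
- finder.place_of(query, camera): "xyz" ([x, y, z] in mm, in the coordinates of the camera as it stood for that picture, good to about 4 mm: a listed point, or the origin of a listed thing).
The state is a dict: "time": time; "joint_positions": joint angles; "qd": joint speeds; "effort": joint torques, N m; "tool_pos": TCP position; "tool_rot": TCP orientation; "wrist_force": force on the tool from outside, world axes, zero at the start; "moment": the same for the moment, N m; "finger_gap": finger opening in mm; "grasp_force": force on a finger pad.
Only numpy, scipy, OpenCV 4.12 (cv2) and the standard library are available. Lean on these libraries where they do the work, as an engineer would, in place of code of your own. Each camera call takes 0.05 s, during which the arm holds its last target. There are 200 camera calls.

## Working session

There is one attempt and no reset: what is moved stays moved. The work goes in short steps, Python scripts to look and compute and a shell command to move; the robot and the scene stay as the last step left them, time stands still between calls to the robot, and variables do not carry over. Pictures are saved under pics/ and viewed, at most 10 in all, crops included, and the job is handed in when it is done.

```bash
mkdir -p pics; ls; cat > h.py <<'E'
import numpy as np, cv2
from bench import sense, vision, ticket, finder
def shot(cam):
    return vision.get_image(cam)
def save(im,name): cv2.imwrite('pics/'+name,im['color'][:,:,::-1])
def cloud(im):
    "world xyz for each pixel, HxWx3 (nan where no reading)"
    h,w=im['range_z'].shape
    u,v=np.meshgrid(np.arange(w),np.arange(h))
    p=cv2.undistortPoints(np.stack([u,v],-1).reshape(-1,1,2).astype(np.float64),np.array(im['mtx']),np.array(im['dist_coeffs'])).reshape(h,w,2)
    z=im['range_z'].astype(float); z=np.where(z>0,z,np.nan)
    c=np.dstack([p[...,0]*z,p[...,1]*z,z]).reshape(-1,3)
    V=np.array(im['view']); return ((c-V[:3,3])@V[:3,:3]).reshape(h,w,3)
def c2w(im,xyz):
    V=np.array(im['view']); return (np.array(xyz)-V[:3,3])@V[:3,:3]
E
python3 - <<'E'
from h import *
np.set_printoptions(precision=1,suppress=True)
s=sense(); print(s['time'],s['tool_pos'],s['tool_rot'],s['finger_gap'])
for c in('top','side'):
    im=shot(c); save(im,c+'0.png'); print(c,np.array(im['view']),im['mtx'])
    for q in('module','screw_left','screw_right','adjuster','key_block','slot_key','socket_key','battery','pad','jar','can','pot'):
        print(q,[(round(d['conf'],2),c2w(im,d['xyz'])) for d in finder.place_of(q,c)[:3]])
E
```

```text
pics
0.0 [171.3 652.4 303. ] [[-1.   0.3 -0. ]
 [ 0.3  1.  -0. ]
 [-0.  -0.  -1. ]] 85.08943123044551
top [[  -0.    -1.    -0.   372.5]
 [  -1.     0.    -0.2  524.8]
 [   0.2    0.    -1.  1054.8]
 [   0.     0.     0.     1. ]] [[624.9   0.  317.4]
 [  0.  624.9 237.3]
 [  0.    0.    1. ]]
module [(0.74, array([557.6, 247.1,   0.9])), (0.37, array([554.3, 268.3,  50.2]))]
screw_left [(0.57, array([534.4, 296.2,  48.8])), (0.54, array([533. , 409.9,  10.7]))]
screw_right [(0.44, array([584.6, 202.5,  49.7]))]
adjuster []
key_block [(0.72, array([499.6, 407.5,   3.6]))]
slot_key [(0.86, array([469.8, 402. ,  11. ])), (0.66, array([620.8, 430.3,  -0. ])), (0.55, array([384.4, 385.8,  -0.4]))]
socket_key [(0.63, array([532.7, 410.7,  13.4]))]
battery [(0.83, array([552.9, 265.2,  51.2]))]
pad [(0.95, array([370.4, 267.3,   3.9]))]
jar [(0.84, array([514.2, 547.7,  -4.6]))]
can [(0.91, array([661.1, 278.2,   1.1]))]
pot [(0.78, array([398.5, 478. ,   3.5]))]
side [[   1.    -0.1   -0.  -470.9]
 [  -0.1   -0.4   -0.9  262.4]
 [   0.1    0.9   -0.4  512.1]
 [   0.     0.     0.     1. ]] [[463.7   0.  324.8]
 [  0.  463.7 240.4]
 [  0.    0.    1. ]]
module [(0.66, array([557.6, 242.6,  -1.9])), (0.5, array([396. , 476.7,  -4. ])), (0.41, array([580.7, 196.4,  48.6]))]
screw_left [(0.43, array([538.8, 291.7,  50.6]))]
screw_right [(0.65, array([583.3, 199.2,  50.2])), (0.29, array([367.8, 263.7,   0.3]))]
adjuster []
key_block [(0.64, array([577.7, 199.5,  50.1])), (0.55, array([499.8, 403.3,  -0.2])), (0.51, array([558.8, 262.8,  51.8]))]
slot_key [(0.85, array([616.8, 424.1,  -4.5])), (0.67, array([384.6, 385.9,  -0.4]))]
socket_key []
battery [(0.6, array([558.5, 263. ,  52.6]))]
pad [(0.61, array([368.6, 262.1,  -0.8]))]
jar [(0.87, array([511. , 551.3,  -3.1]))]
can [(0.73, array([660.8, 272.5,  -5.5]))]
pot [(0.5, array([398.5, 475.8,  -2.1]))]
```

View pics/top0.png

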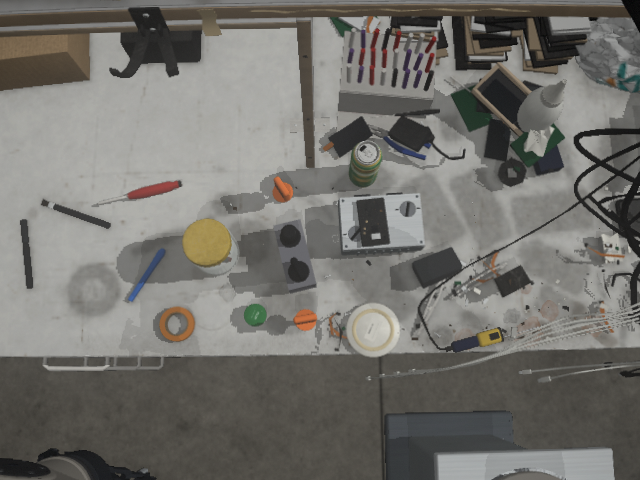

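View pics/side0.png

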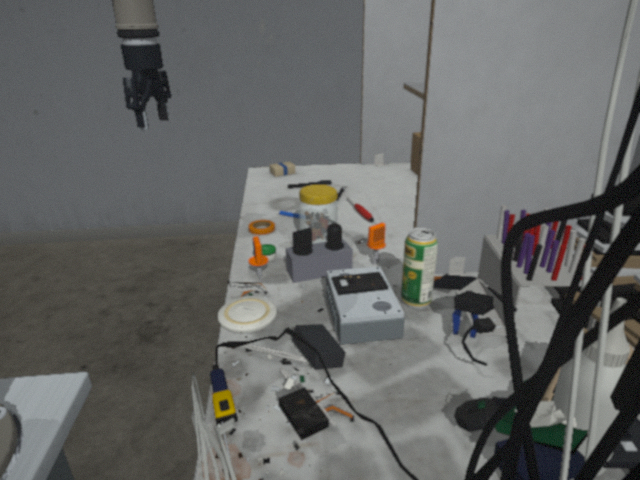

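The top view shows the module at about (381,222) with the battery on it at (373,222). The screws are at (355,233) and (408,208), the pad at (372,329), and the key block at (295,255) with keys at (290,236) and (298,271). The orange look-alikes are at (283,188) and (305,320). Next I'll zoom in and take height-based measurements.

```bash
python3 - <<'E'
from h import *
np.set_printoptions(precision=1,suppress=True)
im=shot('top'); W=cloud(im); C=im['color'].astype(int)
a=cv2.resize(im['color'][180:265,330:435],None,fx=6,fy=6,interpolation=cv2.INTER_CUBIC)
b=cv2.resize(im['color'][215:300,265:325],None,fx=6,fy=6,interpolation=cv2.INTER_CUBIC)
out=np.hstack([a,b])[:, :1000]; out=cv2.resize(out,(800,int(out.shape[0]*800/out.shape[1])))
cv2.imwrite('pics/zoom1.png',out[:,:,::-1])
def rect(m,n):
    m=m.astype(np.uint8); k,l,st,ce=cv2.connectedComponentsWithStats(m)
    i=1+np.argmax(st[1:,4]); p=W[l==i]
    r=cv2.minAreaRect(p[:,:2].astype(np.float32)); print(n,len(p),'c',r[0],'size',r[1],'ang',r[2],'mean',p.mean(0),'medz',np.median(p[:,2]))
X,Y,Z=W[...,0],W[...,1],W[...,2]
nm=(abs(X-557)<90)&(abs(Y-248)<110)
rect(nm&(Z>44)&(Z<70),'module')
dark=C.max(2)<75
rect(nm&(Z>50)&(Z<70)&dark,'battery')
nb=(abs(X-500)<60)&(abs(Y-406)<80)
rect(nb&(Z>40)&(Z<56),'blocktop'); rect(nb&(Z>30)&(Z<120),'block+keys')
rect(nb&(Z>80)&(X<500),'key1'); rect(nb&(Z>80)&(X>500),'key2')
rect((np.hypot(X-370,Y-266)<65)&(Z>7)&(Z<25),'pad')
E
```

```text
module 4265 c (558.5364379882812, 248.99050903320312) size (99.53578186035156, 148.56341552734375) ang 2.636544942855835 mean [557.7 249.2  52.8] medz 51.430527326849955
battery 1168 c (556.6200561523438, 266.12847900390625) size (85.15061950683594, 48.9855842590332) ang 5.238513946533203 mean [557.8 266.2  58.6] medz 58.583517504410345
blocktop 1309 c (501.4955139160156, 405.90863037109375) size (121.60926055908203, 49.74555206298828) ang 13.2393159866333 mean [496.6 404.9  51.1] medz 51.11362217239471
block+keys 1874 c (501.4955139160156, 405.90863037109375) size (121.60926055908203, 49.74555206298828) ang 13.2393159866333 mean [497.6 405.   61.1] medz 52.33196299560302
key1 172 c (469.83544921875, 398.26641845703125) size (39.42448806762695, 12.572219848632812) ang 28.577695846557617 mean [469.4 398.3  94.1] medz 94.52386836500989
key2 238 c (531.57568359375, 412.9300842285156) size (27.506446838378906, 27.94032859802246) ang 88.5683364868164 mean [530.9 412.5  93.1] medz 93.76375669435379
pad 2281 c (368.9573669433594, 268.1871032714844) size (95.8437728881836, 95.77306365966797) ang 43.84629821777344 mean [368.7 268.2  12.3] medz 12.26629050424595
```

View pics/zoom1.png

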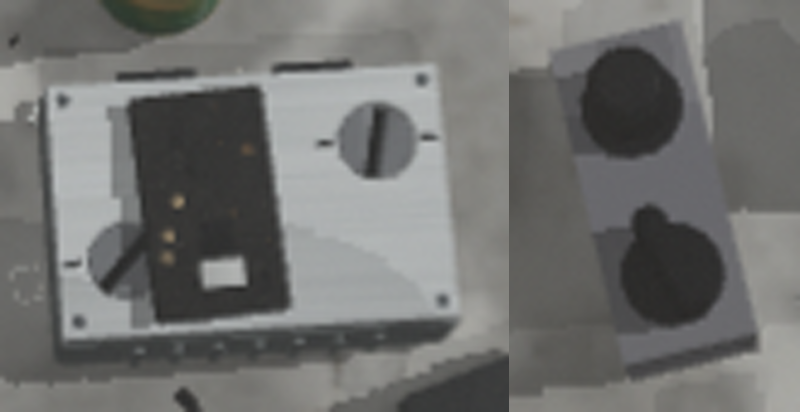

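The zoom confirms the slot key, with its flat handle, is in the lower hole, and the round knob is in the upper one. The left screw slot is turned about 45° and partly covered by the battery. The right slot is close to module x. Now I'll check the fingertip depth from the side camera's cloud.

```bash
python3 - <<'E'
from h import *
np.set_printoptions(precision=1,suppress=True)
im=shot('side'); W=cloud(im); s=sense(); print(s['time'],s['tool_pos'],s['joint_positions']); print(np.array(s['tool_rot']).round(3))
m=(np.hypot(W[...,0]-171,W[...,1]-652)<110)&(W[...,2]>150)
p=W[m]; R=np.array(s['tool_rot']); q=(p-s['tool_pos'])@R
print(len(p))
# finger extents per depth slab
for z0 in range(-40,100,6):
    k=(q[:,2]>=z0)&(q[:,2]<z0+6)
    if k.any(): print(z0,k.sum(),q[k].min(0),q[k].max(0))
E
```

```text
1.4 [171.4 652.9 303.9] [-81.5  27.3   1.3  89.1  -0.7  63.6  -4.8]
[[-1.   0.3 -0. ]
 [ 0.3  1.  -0. ]
 [ 0.  -0.  -1. ]]
4748
-40 154 [-19.4 -73.5 -40. ] [ 14.1  65.4 -34.1]
-34 141 [-19.7 -72.9 -34. ] [ 12.6  67.8 -28. ]
-28 134 [-19.7 -73.8 -27.9] [ 12.6  67.9 -22. ]
-22 151 [-20.6 -76.1 -22. ] [ 13.2  69.  -16.1]
-16 128 [-17.6 -76.8 -15.9] [ 12.3  66.8 -10. ]
-10 135 [-17.7 -76.3  -9.9] [17.7 66.9 -4. ]
-4 116 [-17. -77.  -4.] [16.4 71.1  2. ]
2 127 [-17.2 -79.5   2. ] [13.7 68.7  7.9]
8 108 [-13.6 -79.4   8. ] [13.3 73.1 13.9]
14 68 [-13.4 -73.1  14. ] [12.7 65.2 19.9]
20 63 [-10.8 -61.4  20.1] [11.9 50.8 25.9]
26 64 [-10.9 -60.5  26.1] [10.3 47.3 32. ]
32 62 [-11.4 -60.8  32.1] [12.7 46.7 37.9]
38 65 [-11.2 -61.1  38. ] [11.9 46.2 44. ]
44 63 [-11.5 -60.9  44.1] [11.3 45.7 49.9]
50 57 [-11.5 -59.3  50.1] [13.2 44.1 55.9]
56 36 [-11.  -54.5  56. ] [10.5 44.7 60.8]
```

```bash
cat >> h.py <<'E'
def st(tx=None,yaw=None):
    """state; and remaining shift to target tcp tx and tool-y yaw (deg, mod 180)"""
    s=sense(); R=np.array(s['tool_rot']).astype(float)
    y=np.degrees(np.arctan2(R[1,1],R[0,1]))
    print('t',round(s['time'],2),'pos',np.round(s['tool_pos'],1),'yaw_y',round(y,2),'z',np.round(R[:,2],3),'gap',round(s['finger_gap'],1),'gf',round(s['grasp_force'],1),'F',np.round(s['wrist_force'],1),'M',np.round(s['moment'],2),'q',np.round(s['joint_positions'],0))
    if tx is not None: print('shift',np.round(np.array(tx)-s['tool_pos'],1),'turn z',[round((yaw-y+k)%360-180,1) for k in (180,0)])
E
python3 -c "
from h import *
st([565,266.8,123],95.2)"
```

```text
t 1.4 pos [171.4 652.9 303.9] yaw_y 75.29 z [-0. -0. -1.] gap 85.7 gf 0.0 F [ 0.6 -0.1  0.5] M [-0.05 -0.04  0.08] q [-81.  27.   1.  89.  -1.  64.  -5.]
shift [ 393.6 -386.1 -180.9] turn z [np.float64(19.9), np.float64(-160.1)]
```

```bash
python3 -m jog '[[[28,-27.5,-8,0,0,1.4,0],[28,-27.5,-8,0,0,1.4,0],[28,-27.5,-8,0,0,1.4,0],[28,-27.5,-8,0,0,1.4,0],[28,-27.5,-8,0,0,1.4,0],[28,-27.5,-8,0,0,1.4,0],[28,-27.5,-8,0,0,1.4,0],[28,-27.5,-8,0,0,1.4,0],[28,-27.5,-8,0,0,1.4,0],[28,-27.5,-8,0,0,1.4,0],[28,-27.5,-8,0,0,1.4,0],[28,-27.5,-8,0,0,1.4,0],[28,-27.5,-8,0,0,1.4,0],[28,-27.5,-8,0,0,1.4,0],[0,0,0,0,0,0,0],[0,0,0,0,0,0,0]]]' 60; python3 -c "
from h import *
st([565,266.8,123],95.2)"
```

```text
time: 3.0
tool_pos: [564.1, 266.7, 191.6]
tool_rot: [[-0.997, -0.082, -0.0], [-0.082, 0.997, -0.0], [0.0, -0.0, -1.0]]
wrist_force: [-0.7, 0.3, 0.2]
finger_gap: 84.9
grasp_force: 0.0
t 3.0 pos [564.1 266.7 191.6] yaw_y 94.72 z [-0. -0. -1.] gap 84.9 gf 0.0 F [-0.7  0.3  0.2] M [-0.05 -0.02  0.02] q [-34.  30.   4. 102.  -2.  48.  66.]
shift [  0.9   0.1 -68.6] turn z [np.float64(0.5), np.float64(-179.5)]
```

```bash
python3 -m jog '[[[1,0,-30,0,0,0.5,0],[0,0,-25,0,0,0,0],[0,0,-13.5,0,0,0,0],[0,0,0,0,0,0,0.3],[0,0,0,0,0,0,0.8],[0,0,0,0,0,0,0.8],[0,0,0,0,0,0,0.8],[0,0,0,0,0,0,0.8],[0,0,5,0,0,0,0.8],[0,0,10,0,0,0,0.8],[0,0,20,0,0,0,0.8],[0,0,30,0,0,0,0.8],[0,0,10,0,0,0,0.8]]]' 50; python3 -c "
from h import *
st([565,266.8,123],95.2)
im=shot('top'); cv2.imwrite('pics/b.png',cv2.resize(im['color'][150:300,280:480],None,fx=4,fy=4)[:,:,::-1])"
```

```text
time: 4.3
tool_pos: [565.9, 268.4, 202.0]
tool_rot: [[-0.996, -0.093, 0.004], [-0.093, 0.996, 0.002], [-0.005, 0.002, -1.0]]
wrist_force: [0.4, 0.5, -0.8]
finger_gap: 47.0
grasp_force: 51.5
t 4.3 pos [565.9 268.4 202. ] yaw_y 95.36 z [ 0.004  0.002 -1.   ] gap 47.0 gf 51.5 F [ 0.4  0.5 -0.8] M [ 0.01 -0.08 -0.02] q [-34.  29.   4. 102.  -2.  49.  66.]
shift [ -0.9  -1.6 -79. ] turn z [np.float64(-0.2), np.float64(179.8)]
```

View pics/b.png

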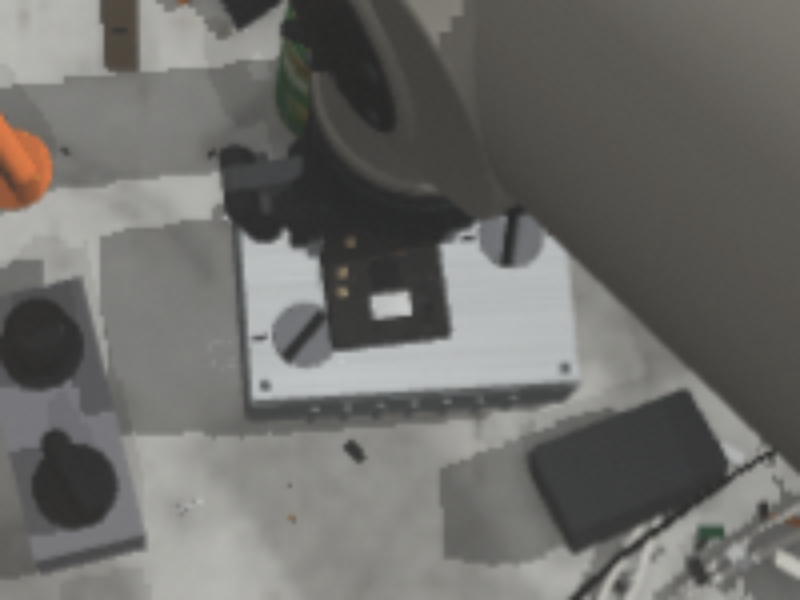

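The image shows the battery gripped and lifted clear of the cover, at (385,290) in the crop, with both slots now visible. Next it goes to the pad.

```bash
python3 -m jog '[[[-20,0,0,0,0,0,0.8],[-38,0,0,0,0,0,0.8],[-40,0,0,0,0,0,0.8],[-40,0,0,0,0,0,0.8],[-32,0.3,-10,0,0,0,0.8],[-18.6,0.3,-20,0,0,0,0.8],[0,0,-35,0,0,0,0.8],[0,0,-30,0,0,0,0.8],[0,0,-10,0,0,0,0.8],[0,0,0,0,0,0,0.8],[0,0,0,0,0,0,0.8]]]'; python3 -c "
from h import *
st([377.3,269,85.5],95.2)"
```

```text
time: 5.45
tool_pos: [376.3, 268.7, 93.9]
tool_rot: [[-0.996, -0.093, 0.0], [-0.093, 0.996, 0.0], [-0.0, 0.0, -1.0]]
wrist_force: [1.0, 0.3, -0.5]
finger_gap: 47.3
grasp_force: 51.8
t 5.45 pos [376.3 268.7  93.9] yaw_y 95.36 z [ 0.  0. -1.] gap 47.3 gf 51.8 F [ 1.   0.3 -0.5] M [-0.01 -0.03  0.06] q [-44.  27.   1. 126.  -1.  27.  53.]
shift [ 1.   0.3 -8.4] turn z [np.float64(-0.2), np.float64(179.8)]
```

```bash
python3 -m jog '[[[1,0.3,-5,0,0,0,0.8],[0,0,-3,0,0,0,0.8],[0,0,0,0,0,0,0.8],[0,0,0,0,0,0,0],[0,0,0,0,0,0,0],[0,0,0,0,0,0,0],[0,0,0,0,0,0,0],[0,0,0,0,0,0,0],[0,0,10,0,0,0,0],[0,0,30,0,0,0,0],[0,0,40,0,0,0,0],[0,0,30,0,0,0,0],[15,20,0,0,0,4,0],[23,32,0,0,0,5,0],[23,32,0,0,0,5,0],[20,28,0,0,0,5,0],[12,18,0,0,0,4.2,0],[0,0,0,0,0,0,0],[0,0,0,0,0,0,0]]]'; python3 - <<'E'
from h import *
np.set_printoptions(precision=1,suppress=True)
st([470,398.5,131],118.6)
im=shot('top'); W=cloud(im); C=im['color'].astype(int); save(im,'c.png')
X,Y,Z=W[...,0],W[...,1],W[...,2]
m=(np.hypot(X-369,Y-268)<90)&(Z>16)&(Z<40)&(C.max(2)<80)
print(m.sum(),cv2.minAreaRect(W[m][:,:2].astype(np.float32)),np.median(Z[m]))
E
```

```text
time: 7.35
tool_pos: [469.6, 398.4, 195.5]
tool_rot: [[-0.879, -0.478, -0.001], [-0.478, 0.879, -0.001], [0.001, -0.0, -1.0]]
wrist_force: [0.0, 0.5, -0.6]
finger_gap: 85.3
grasp_force: 0.0
t 7.35 pos [469.6 398.4 195.5] yaw_y 118.52 z [-0. -0. -1.] gap 85.3 gf 0.0 F [ 0.   0.5 -0.6] M [-0.1 -0.   0. ] q [-44.  29.  -3. 103.   2.  49.  71.]
shift [  0.4   0.1 -64.5] turn z [np.float64(0.1), np.float64(-179.9)]
472 ((354.258056640625, 287.6813049316406), (91.74571228027344, 53.71183776855469), 82.46470642089844) 20.93856566709095
```

View pics/c.png

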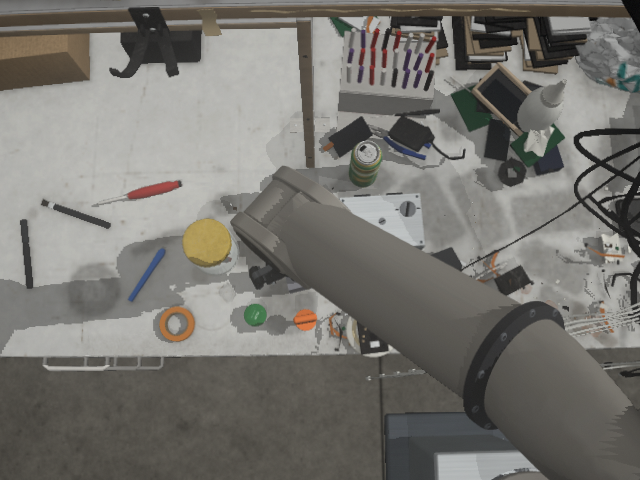

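The arm hides most of the pad. The battery's end shows at about (373,338). I'll check it from the side camera.

```bash
python3 - <<'E'
from h import *
np.set_printoptions(precision=1,suppress=True)
im=shot('side'); W=cloud(im); C=im['color'].astype(int)
X,Y,Z=W[...,0],W[...,1],W[...,2]
m=(np.hypot(X-369,Y-268)<70)&(Z>17)&(Z<28)&(C.max(2)<90)
r=cv2.minAreaRect(W[m][:,:2].astype(np.float32)); print(m.sum(),r,np.median(Z[m]),W[m].mean(0))
cv2.imwrite('pics/d.png',cv2.resize(im['color'][200:350,190:400],None,fx=3.5,fy=3.5)[:,:,::-1])
E
```

```text
813 ((368.8371887207031, 265.3971252441406), (84.18050384521484, 50.03711700439453), 6.06652307510376) 19.819222257583636 [370.5 263.2  19.8]
```

View pics/d.png

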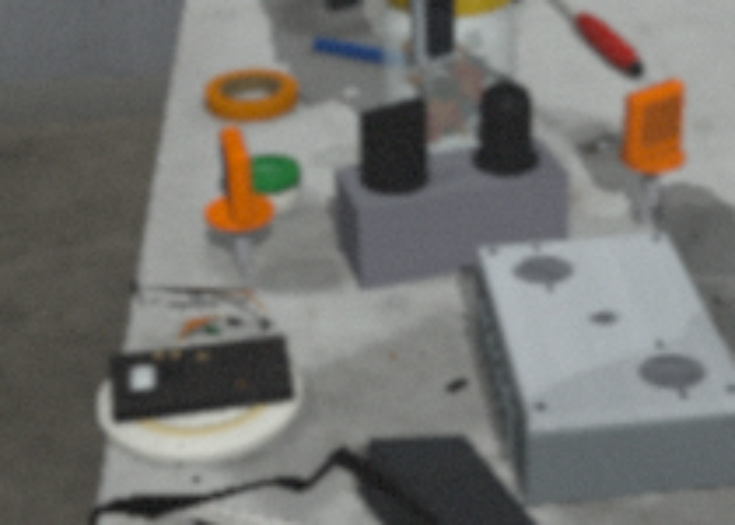

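The battery lies centred on the pad at (369,265). Now for the key.

```bash
python3 -m jog '[[[0.4,0,-30,0,0,0,0],[0,0,-25,0,0,0,0],[0,0,-9.5,0,0,0,0],[0,0,0,0,0,0,0.5],[0,0,0,0,0,0,1],[0,0,0,0,0,0,1],[0,0,0,0,0,0,1],[0,0,0,0,0,0,1],[0,0,0,0,0,0,1],[0,0,0,0,0,0,1],[0,0,0,0,0,0,1]]]' 100; python3 -c "
from h import *
st([470,398.5,131],118.6)"
```

```text
time: 8.55
tool_pos: [470.7, 399.1, 131.9]
tool_rot: [[-0.878, -0.478, 0.001], [-0.478, 0.878, 0.001], [-0.001, 0.0, -1.0]]
wrist_force: [0.2, -0.7, 7.0]
finger_gap: 11.2
grasp_force: 97.6
t 8.55 pos [470.7 399.1 131.9] yaw_y 118.57 z [ 0.001  0.001 -1.   ] gap 11.2 gf 97.6 F [ 0.2 -0.7  7. ] M [-0.18  0.16 -0.04] q [-44.  34.  -3. 105.   3.  42.  70.]
shift [-0.7 -0.6 -0.9] turn z [np.float64(0.0), np.float64(-180.0)]
```

```bash
python3 -m jog '[[[0,0,5,0,0,0,1],[0,0,10,0,0,0,1],[0,0,25,0,0,0,1],[0,0,30,0,0,0,1],[0,0,20,0,0,-1,1],[10,-19,0,0,0,-4,1],[20,-36,0,0,0,-5,1],[22,-40,0,0,0,-5,1],[22,-40,0,0,0,-5,1],[20,-36,0,0,0,-5,1],[16,-27,0,0,0,-4,1],[0,0,0,0,0,0,1],[0,0,0,0,0,0,1]]]'; python3 - <<'E'
from h import *
np.set_printoptions(precision=2,suppress=True)
st([581,202,170],88)
im=shot('top'); K=np.array(im['mtx']);D=np.array(im['dist_coeffs']);V=np.array(im['view'])
i0=cv2.imread('pics/top0.png'); now=im['color'][:,:,::-1]; c=cv2.imread('pics/c.png')
cv2.imwrite('pics/e.png',cv2.resize(now[180:265,330:435],None,fx=6,fy=6))
def patch(img,cx,cy,z=50,h=24,r=4):  # ortho view: row axis=-x, col axis=-y
    n=2*h*r+1; a=np.linspace(h,-h,n)
    P=np.stack(np.meshgrid(a,a,indexing='ij'),-1)  # [i,j]->(dx,dy)
    w=np.dstack([P[...,0]+cx,P[...,1]+cy,np.full((n,n),float(z))]).reshape(-1,3)
    uv,_=cv2.projectPoints(w,cv2.Rodrigues(V[:3,:3])[0],V[:3,3],K,D)
    return cv2.remap(img,uv.reshape(n,n,2).astype(np.float32),None,cv2.INTER_CUBIC),P
for nm,img,cx,cy in(('R0',i0,580.7,201.9),('Rc',c,580.7,201.9),('L',now,536.3,296)):
    p,P=patch(img,cx,cy,49.5); cv2.imwrite(f'pics/p_{nm}.png',p)
    g=p.min(2).astype(float) if 0 else p.mean(2)
    # head centre: grey disc darker than cover
    cov=np.percentile(g,90); disc=(g<cov-35)&(np.hypot(P[...,0],P[...,1])<19)
    k,l,s,ce=cv2.connectedComponentsWithStats(disc.astype(np.uint8)); i=1+np.argmax(s[1:,4]); ii=l==i
    (bx,by),br=cv2.minEnclosingCircle(P[ii].astype(np.float32)); dc=P[ii].mean(0)
    sl=(np.hypot(*(P-dc).transpose(2,0,1))<13); th=np.percentile(g[sl],50)-30; sl&=g<th
    q=P[sl]; w,v=np.linalg.eigh(np.cov(q.T)); a=np.degrees(np.arctan2(v[1,1],v[0,1]))
    print(nm,'cov',cov,'disc',ii.sum()/16,'centre',dc+[cx,cy],'encl',bx+cx,by+cy,br,'slot',sl.sum()/16,q.mean(0)+[cx,cy],'yaw',(a+90)%180-90, 'sd',np.sqrt(w))
E
```

```text
time: 9.85
tool_pos: [580.3, 198.8, 220.4]
tool_rot: [[-1.0, 0.011, -0.001], [0.011, 1.0, -0.001], [0.001, -0.001, -1.0]]
wrist_force: [-0.8, 0.9, -1.5]
finger_gap: 10.7
grasp_force: 97.4
t 9.85 pos [580.3 198.8 220.4] yaw_y 89.38 z [-0. -0. -1.] gap 10.7 gf 97.4 F [-0.8  0.9 -1.5] M [0.07 0.04 0.03] q [-29.  27.   6. 103.  -3.  51.  68.]
shift [  0.7   3.2 -50.4] turn z [np.float64(-1.4), np.float64(178.6)]
R0 cov 180.0 disc 729.75 centre [581.82 201.49] encl 581.7 201.9 18.856464385986328 slot 126.0 [581.55 201.83] yaw -10.575178641638047 sd [1.44 7.36]
Rc cov 183.33333333333334 disc 748.375 centre [581.92 201.44] encl 581.575 201.9 18.870132446289062 slot 119.0 [581.59 201.86] yaw -10.467069627085948 sd [1.37 7.3 ]
L cov 188.66666666666666 disc 734.625 centre [537.87 295.51] encl 539.3444877147674 294.6599073410034 17.56055450439453 slot 129.4375 [537.66 295.62] yaw -40.89413250681375 sd [1.47 7.37]
```

View pics/e.png

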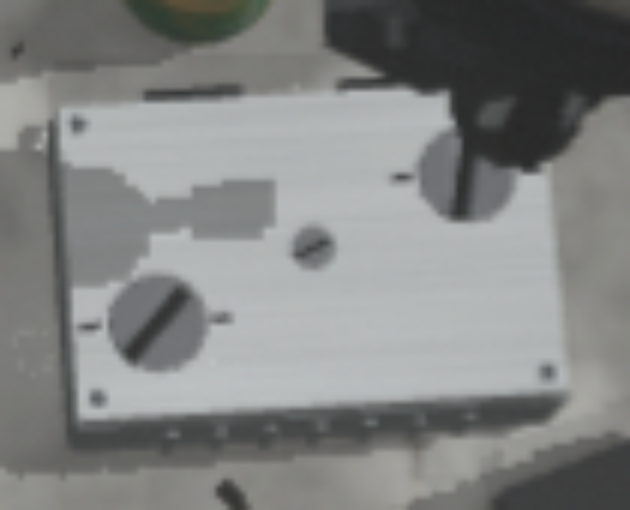

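Both slots are clear: left at (157,322), right at (465,175) in the crop, with the adjuster at (313,246). Next I'll align over the right screw and check with the side camera before inserting.

```bash
python3 -m jog '[[[1,2,-10,0,0,-3,1],[0,1,-15,0,0,-4,1],[0,0,-12,0,0,-3,1],[0,0,-6,0,0,0,1],[0,0,0,0,0,0,1],[0,0,0,0,0,0,1],[0,0,0,0,0,0,1]]]' >/dev/null; python3 - <<'E'
from h import *
np.set_printoptions(precision=2,suppress=True)
st([581.3,201.9,174],79.5);st([581.3,201.9,174],79.5)
im=shot('side');st([581.3,201.9,174],79.5)
save(im,'f_full.png')
K=np.array(im['mtx']);D=np.array(im['dist_coeffs']);V=np.array(im['view'])
uv,_=cv2.projectPoints(np.array([[581.6,201.9,49.5],[581.6,201.9,93],[537.7,295.6,49.5]]),cv2.Rodrigues(V[:3,:3])[0],V[:3,3],K,D)
print(uv.reshape(-1,2)); u,v=uv[0,0].astype(int)
cv2.imwrite('pics/f.png',cv2.resize(im['color'][v-60:v+30,u-60:u+60],None,fx=6.6,fy=6.6,interpolation=cv2.INTER_CUBIC)[:,:,::-1])
print(u,v)
E
```

```text
t 10.6 pos [581.5 204.1 178.6] yaw_y 79.64 z [ 0.  0. -1.] gap 10.6 gf 97.4 F [ 0.1  0.2 -0.9] M [ 0.01  0.04 -0.02] q [-31.  30.   8. 104.  -5.  46.  59.]
shift [-0.2 -2.2 -4.6] turn z [np.float64(-0.1), np.float64(179.9)]
t 10.6 pos [581.5 204.1 178.6] yaw_y 79.64 z [ 0.  0. -1.] gap 10.6 gf 97.4 F [ 0.1  0.2 -0.9] M [ 0.01  0.04 -0.02] q [-31.  30.   8. 104.  -5.  46.  59.]
shift [-0.2 -2.2 -4.6] turn z [np.float64(-0.1), np.float64(179.9)]
t 10.65 pos [581.6 204.  178.6] yaw_y 79.61 z [ 0.  0. -1.] gap 10.9 gf 97.4 F [ 0.1  0.6 -0.8] M [ 0.02  0.   -0.05] q [-31.  30.   8. 104.  -5.  46.  59.]
shift [-0.3 -2.1 -4.6] turn z [np.float64(-0.1), np.float64(179.9)]
[[381.44 304.17]
 [382.6  279.97]
 [345.1  275.46]]
381 304
```

View pics/f.png

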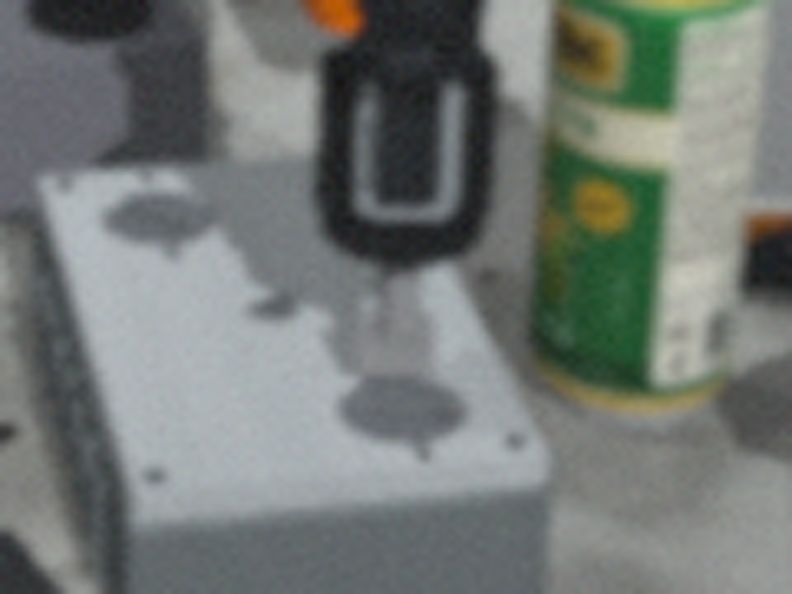

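The side view shows the blade upright just above the right head, in line in depth and about 1.5 mm to the left. That agrees with the pose readings, so I'll shift and lower.

```bash
python3 -m jog '[[[0.7,-1.2,-2,0,0,0,1],[0.7,-1.1,-4,0,0,0,1],[0,0,0,0,0,0,1],[0,0,-1,0,0,0,1],[0,0,-1,0,0,0,1],[0,0,-1,0,0,0,1],[0,0,0,0,0,0,1]]]' >/dev/null; python3 -c "
from h import *
st([582.4,201.9,168],79.5)"
```

```text
t 11.35 pos [582.5 201.5 168.7] yaw_y 79.59 z [-0. -0. -1.] gap 10.4 gf 97.4 F [ 0.  -0.3 -0.9] M [-0.02  0.02  0.  ] q [-31.  31.   8. 104.  -5.  45.  59.]
shift [-0.1  0.4 -0.7] turn z [np.float64(-0.1), np.float64(179.9)]
```

```bash
python3 -m jog '[[[0,0,-1,0,0,0,1],[0,0,-0.8,0,0,0,1],[0,0,0,0,0,0,1],[0,0,0,0,0,-4,1],[0,0,0,0,0,-4,1],[0,0,0,0,0,-4,1],[0,0,0,0,0,0,1]]]' >/dev/null; python3 -c "
from h import *
st([582.4,201.9,168],2.6)"
```

```text
t 12.05 pos [582.5 201.  167. ] yaw_y 67.55 z [-0.    -0.001 -1.   ] gap 11.1 gf 97.5 F [-1.  -1.8 -0.3] M [-0.45  0.16  0.08] q [-33.  31.  11. 104.  -8.  45.  49.]
shift [-0.1  0.9  1. ] turn z [np.float64(-64.9), np.float64(115.1)]
```

```bash
python3 -m jog '[[[0,0,0,0,0,-6,1],[0,0,0,0,0,-6,1],[0,0,0,0,0,-6,1],[0,0,0,0,0,-6,1],[0,0,0,0,0,-6,1],[0,0,0,0,0,-6,1],[0,0,0,0,0,-6,1],[0,0,0,0,0,-6,1],[0,0,0,0,0,-6,1],[0,0,0,0,0,0,1]]]' >/dev/null; python3 -c "
from h import *
st([582.4,201.9,168],2.6)"
```

```text
t 13.05 pos [582.5 201.2 167. ] yaw_y 13.64 z [-0.    -0.001 -1.   ] gap 10.9 gf 97.6 F [-0.1 -1.7 -0.2] M [-0.37  0.12  0.06] q [-43.  33.  25. 105. -18.  46.   5.]
shift [-0.1  0.7  1. ] turn z [np.float64(-11.0), np.float64(169.0)]
```

```bash
python3 -m jog '[[[0,0,0,0,0,-5,1],[0,0,0,0,0,-4,1],[0,0,0,0,0,-3,1],[0,0,0,0,0,-3,1],[0,0,0,0,0,-3,1],[0,0,0,0,0,0,1]]]' >/dev/null; python3 -c "
from h import *
st([582.4,201.9,168],2.6)"
```

```text
t 13.65 pos [582.6 201.2 167. ] yaw_y -4.24 z [-0.    -0.001 -1.   ] gap 11.0 gf 97.6 F [ 0.3 -1.6 -0.4] M [-0.44  0.    0.13] q [-46.  34.  29. 105. -22.  47. -10.]
shift [-0.2  0.7  1. ] turn z [np.float64(6.8), np.float64(-173.2)]
```

```bash
for i in 1; do python3 -m jog '[[[0,0,0,0,0,-2,1],[0,0,0,0,0,-2,1],[0,0,0,0,0,0,1]]]' >/dev/null; python3 -c "
from h import *
st([582.4,201.9,168],2.6)"; python3 -m jog '[[[0,0,0,0,0,-2,1],[0,0,0,0,0,-2,1],[0,0,0,0,0,0,1]]]' >/dev/null; python3 -c "
from h import *
st([582.4,201.9,168],2.6)"; done
```

```text
t 13.95 pos [582.6 201.3 167.1] yaw_y -8.44 z [-0. -0. -1.] gap 10.7 gf 97.5 F [-0.1 -1.9 -0.3] M [-0.62 -0.    0.18] q [-47.  34.  30. 105. -23.  47. -13.]
shift [-0.2  0.6  0.9] turn z [np.float64(11.0), np.float64(-169.0)]
t 14.25 pos [582.6 201.3 167. ] yaw_y -12.48 z [-0.    -0.001 -1.   ] gap 10.9 gf 97.5 F [ 0.1 -2.9 -0.9] M [-0.74  0.05  0.26] q [-48.  34.  31. 105. -24.  47. -17.]
shift [-0.2  0.6  1. ] turn z [np.float64(15.1), np.float64(-164.9)]
```

```bash
python3 -m jog '[[[0,0,0,0,0,4,1],[0,0,0,0,0,4,1],[0,0,0,0,0,0,1]]]' >/dev/null; python3 -c "
from h import *
st([582.4,201.9,168],2.6)"; python3 -m jog '[[[0,0,3,0,0,0,1],[0,0,8,0,0,0,1],[0,0,20,0,0,0,1],[0,0,20,0,0,0,1],[-10,25,0,0,0,8,1],[-12,35,0,0,0,8,1],[-12,30,0,0,0,8,1],[-10,5,0,0,0,8,1],[0,0,0,0,0,8,1],[0,0,0,0,0,8,1],[0,0,0,0,0,0,1],[0,0,0,0,0,0,1]]]' >/dev/null;  python3 - <<'E'
from h import *
st([536.5,295.6,174],49.1)
im=shot('top'); save(im,'g_full.png')
cv2.imwrite('pics/g.png',cv2.resize(im['color'][180:265,330:435],None,fx=6,fy=6,interpolation=cv2.INTER_CUBIC)[:,:,::-1])
E
```

```text
t 14.55 pos [582.6 202.1 167.2] yaw_y -4.39 z [-0.     0.001 -1.   ] gap 10.8 gf 97.4 F [-0.5  0.6  0.1] M [-0.19  0.1  -0.03] q [-46.  34.  29. 105. -22.  47. -10.]
shift [-0.2 -0.2  0.8] turn z [np.float64(7.0), np.float64(-173.0)]
t 15.75 pos [538.9 296.5 218.7] yaw_y 43.33 z [ 0.001  0.001 -1.   ] gap 11.0 gf 97.5 F [-0.4  0.6 -1.4] M [ 0.02  0.   -0.06] q [-49.  28.  19. 103. -11.  51.  19.]
shift [ -2.4  -0.9 -44.7] turn z [np.float64(5.8), np.float64(-174.2)]
```

View pics/g.png

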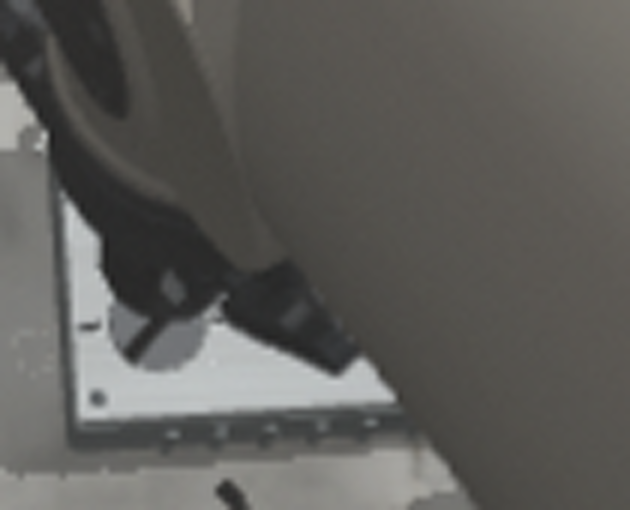

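The arm hides the right screw; the left one is at (157,325) with its slot at an unchanged angle. I'll do the left screw now and check both numerically afterwards.

```bash
python3 -m jog '[[[0,-1,-15,0,0,3,1],[-0.3,-0.7,-20,0,0,2.8,1],[0,0,-10,0,0,0,1],[0,0,0,0,0,0,1],[0,0,0,0,0,0,1],[0,0,0,0,0,0,1]]]' >/dev/null;  python3 - <<'E'
from h import *
st([538.6,294.8,172],49.1)
im=shot('side'); save(im,'h_full.png')
K=np.array(im['mtx']);D=np.array(im['dist_coeffs']);V=np.array(im['view'])
uv,_=cv2.projectPoints(np.array([[537.7,295.6,49.5],[581.6,201.9,49.5]]),cv2.Rodrigues(V[:3,:3])[0],V[:3,3],K,D); print(uv)
u,v=uv[0,0].astype(int)
W=cloud(im)
# blade pixels: just above cover, near the screw
m=(np.hypot(W[...,0]-537.7,W[...,1]-295.6)<22)&(W[...,2]>54)&(W[...,2]<66)
p=W[m]; print(len(p), p.min(0),p.max(0)); r=cv2.minAreaRect(p[:,:2].astype(np.float32)); print(r)
l=cv2.fitLine(p[:,:2].astype(np.float32),cv2.DIST_HUBER,0,.01,.01).ravel(); print(l,np.degrees(np.arctan2(l[1],l[0])))
E
```

```text
t 16.4 pos [538.9 295.1 174. ] yaw_y 49.32 z [ 0.001  0.001 -1.   ] gap 10.7 gf 97.6 F [-0.3 -0.8 -0.7] M [ 0.07  0.02 -0.07] q [-47.  31.  16. 105. -12.  46.  25.]
shift [-0.3 -0.3 -2. ] turn z [np.float64(-0.2), np.float64(179.8)]
[[[345.09571385 275.46312352]]

 [[381.43671001 304.16950598]]]
59 [529.07800909 286.62958905  54.20809777] [543.39767952 299.16217775  65.82043764]
((534.704833984375, 291.2344055175781), (7.466370582580566, 18.364887237548828), 51.3671760559082)
[  0.7921151   -0.61037177 539.2716     290.0939    ] -37.616386
```

```bash
python3 -m jog '[[[-0.3,-0.2,-2,0,0,0,1],[0,0,-1,0,0,0,1],[0,0,-1,0,0,0,1],[0,0,-1,0,0,0,1],[0,0,0,0,0,0,1]]]' >/dev/null; python3 -c "
from h import *
st([538.6,294.8,166.7],49.1)"
```

```text
t 16.95 pos [538.  294.5 167.9] yaw_y 49.38 z [-0. -0. -1.] gap 10.7 gf 97.6 F [ 0.6 -0.1 -1.6] M [0.   0.08 0.04] q [-47.  31.  16. 105. -12.  45.  25.]
shift [ 0.6  0.3 -1.2] turn z [np.float64(-0.3), np.float64(179.7)]
```

```bash
python3 -m jog '[[[0,0,-1,0,0,0,1],[0,0,0,0,0,-6,1],[0,0,0,0,0,-6,1],[0,0,0,0,0,-6,1],[0,0,0,0,0,-6,1],[0,0,0,0,0,-6,1],[0,0,0,0,0,-6,1],[0,0,0,0,0,-6,1],[0,0,0,0,0,0,1]]]' >/dev/null; python3 -c "
from h import *
st([538.6,294.8,166.7],2.6)";python3 -m jog '[[[0,0,0,0,0,-5,1],[0,0,0,0,0,-4,1],[0,0,0,0,0,-3,1],[0,0,0,0,0,0,1]]]' >/dev/null; python3 -c "
from h import *
st([538.6,294.8,166.7],2.6)"
```

```text
t 17.85 pos [538.2 294.7 167.1] yaw_y 7.36 z [ 0.001 -0.    -1.   ] gap 10.5 gf 97.7 F [ 1.8 -0.4 -1.3] M [ 0.01 -0.21  0.09] q [-54.  33.  27. 106. -20.  46.  -9.]
shift [ 0.4  0.1 -0.4] turn z [np.float64(-4.8), np.float64(175.2)]
t 18.25 pos [538.2 294.7 167.1] yaw_y -4.48 z [ 0.001 -0.    -1.   ] gap 10.8 gf 97.6 F [ 0.8  1.2 -1. ] M [ 0.04 -0.27  0.03] q [-57.  34.  30. 106. -23.  46. -19.]
shift [ 0.4  0.1 -0.4] turn z [np.float64(7.1), np.float64(-172.9)]
```

```bash
python3 -m jog '[[[0,0,0,0,0,-4,1],[0,0,0,0,0,-4,1],[0,0,0,0,0,0,1]]]' >/dev/null; python3 -c "
from h import *
st([538.6,294.8,166.7],2.6)";python3 -m jog '[[[0,0,0,0,0,-4,1],[0,0,0,0,0,-3,1],[0,0,0,0,0,0,1]]]' >/dev/null; python3 -c "
from h import *
st([538.6,294.8,166.7],2.6)"
```

```text
t 18.55 pos [538.2 294.7 167.1] yaw_y -12.44 z [ 0. -0. -1.] gap 11.1 gf 97.7 F [ 1.6 -0.6 -2.5] M [-0.03 -0.34  0.3 ] q [-58.  34.  32. 106. -24.  47. -26.]
shift [ 0.4  0.1 -0.4] turn z [np.float64(15.0), np.float64(-165.0)]
t 18.85 pos [538.2 294.7 167.1] yaw_y -19.36 z [ 0. -0. -1.] gap 10.9 gf 98.0 F [ 1.6  0.4 -1.9] M [-0.05 -0.39  0.68] q [-59.  35.  34. 106. -26.  47. -31.]
shift [ 0.4  0.1 -0.4] turn z [np.float64(22.0), np.float64(-158.0)]
```

```bash
python3 -m jog '[[[0,0,0,0,0,6,1],[0,0,0,0,0,6,1],[0,0,0,0,0,1,1],[0,0,3,0,0,0,1],[0,0,10,0,0,0,1],[0,0,25,0,0,8,1],[0,0,15,0,0,8,1],[-7.5,12.4,0,0,0,8,1],[-15,23,0,0,0,8,1],[-15,23,0,0,0,8,1],[-15,23,0,0,0,8,1],[-15,23,0,0,0,8,1],[0,0,0,0,0,8,1],[0,0,0,0,0,8,1],[0,0,0,0,0,8,1],[0,0,0,0,0,8,1],[0,0,0,0,0,8,1],[0,0,0,0,0,8,1],[0,0,0,0,0,8,1],[0,0,0,0,0,8,1]]]' >/dev/null; python3 - <<'E'
from h import *
st([470.7,399.1,150],118.5)
im=shot('top'); save(im,'k_full.png'); K=np.array(im['mtx']);D=np.array(im['dist_coeffs']);V=np.array(im['view'])
now=im['color'][:,:,::-1]
def patch(img,cx,cy,z=49.5,h=24,r=4):
    n=2*h*r+1; a=np.linspace(h,-h,n); P=np.stack(np.meshgrid(a,a,indexing='ij'),-1)
    w=np.dstack([P[...,0]+cx,P[...,1]+cy,np.full((n,n),float(z))]).reshape(-1,3)
    uv,_=cv2.projectPoints(w,cv2.Rodrigues(V[:3,:3])[0],V[:3,3],K,D)
    return cv2.remap(img,uv.reshape(n,n,2).astype(np.float32),None,cv2.INTER_CUBIC),P
out=[]
for nm,cx,cy in(('R',581.6,201.9),('L',537.7,295.6)):
    p,P=patch(now,cx,cy); out.append(p); g=p.mean(2)
    sl=np.hypot(P[...,0],P[...,1])<12.5; th=np.percentile(g[sl],50)-25; sl&=g<th; q=P[sl]
    w,v=np.linalg.eigh(np.cov(q.T)); print(nm,sl.sum()/16,np.percentile(g,[10,50,90]),q.mean(0),(np.degrees(np.arctan2(v[1,1],v[0,1]))+180)%180,np.sqrt(w))
cv2.imwrite('pics/k.png',cv2.resize(np.hstack(out),None,fx=2,fy=2))
E
```

```text
t 20.85 pos [470.7 398.1 220.7] yaw_y 113.61 z [ 0.    -0.001 -1.   ] gap 11.1 gf 97.9 F [-0.3 -0.3 -1.7] M [-0.02 -0.03  0.01] q [-48.  27.   3. 102.  -2.  51.  69.]
shift [ -0.    1.  -70.7] turn z [np.float64(4.9), np.float64(-175.1)]
R 139.5 [101.         170.33333333 174.66666667] [-0.00560036 -0.06552419] 92.30174336132745 [1.63450586 7.13957032]
L 0.0 [106.33333333 112.         115.        ] [nan nan] nan [nan nan]
  avg = a.mean(axis, **keepdims_kw)
  ret = um.true_divide(
<stdin>:14: RuntimeWarning: Degrees of freedom <= 0 for slice
  c *= np.true_divide(1, fact)
  c *= np.true_divide(1, fact)
<stdin>:14: RuntimeWarning: Mean of empty slice.
```

Right screw is locked: its slot is at 92.3° against 92.6° expected. I'll swing aside for a moment to check the left one.

```bash
python3 -m jog '[[[-15,20,0,0,0,1,1],[-25,35,0,0,0,1,1],[-20,35,0,0,0,1,1],[-10,10,0,0,0,1.5,1],[0,0,0,0,0,0,1],[0,0,0,0,0,0,1]]]' >/dev/null; python3 - <<'E'
from h import *
st([470.7,399.1,150],118.5)
im=shot('top'); save(im,'l_full.png'); K=np.array(im['mtx']);D=np.array(im['dist_coeffs']);V=np.array(im['view'])
n=193; a=np.linspace(24,-24,n); P=np.stack(np.meshgrid(a,a,indexing='ij'),-1)
for nm,cx,cy in(('R',581.6,201.9),('L',537.7,295.6),('adj',559.6,248.7)):
    w=np.dstack([P[...,0]+cx,P[...,1]+cy,np.full((n,n),49.5)]).reshape(-1,3)
    uv,_=cv2.projectPoints(w,cv2.Rodrigues(V[:3,:3])[0],V[:3,3],K,D)
    g=cv2.remap(im['color'],uv.reshape(n,n,2).astype(np.float32),None,cv2.INTER_CUBIC).mean(2)
    sl=np.hypot(P[...,0],P[...,1])<12.5; sl&=g<np.median(g[sl])-25; q=P[sl]
    if len(q)<50: print(nm,'hidden',np.percentile(g,[10,50,90])); continue
    w,v=np.linalg.eigh(np.cov(q.T)); print(nm,sl.sum()/16,np.percentile(g,[10,50,90]),q.mean(0),(np.degrees(np.arctan2(v[1,1],v[0,1]))+180)%180,np.sqrt(w))
X=cloud(im); C=im['color'].astype(int)
m=(np.hypot(X[...,0]-369,X[...,1]-268)<70)&(X[...,2]>17)&(X[...,2]<30)&(C.max(2)<85)
print(m.sum(),cv2.minAreaRect(X[m][:,:2].astype(np.float32)))
E
```

```text
t 21.5 pos [401.5 497.6 220.2] yaw_y 117.72 z [ 0.001 -0.002 -1.   ] gap 10.7 gf 97.9 F [ 1.2  0.4 -0.6] M [-0.02 -0.04 -0.01] q [-57.  29.   1.  99.  -0.  53.  61.]
shift [ 69.2 -98.5 -70.2] turn z [np.float64(0.8), np.float64(-179.2)]
R 138.3125 [100.         168.         172.33333333] [ 0.0086986  -0.09500678] 92.38288036401877 [1.62121048 7.12457387]
L 144.8125 [107.66666667 171.         192.        ] [-0.29445404  0.16454467] 92.83689381574288 [1.70065651 7.03684605]
adj 140.8125 [166.33333333 170.         173.33333333] [ 0.32445628 -0.24977807] 142.00568592151274 [3.27146394 3.43458734]
712 ((379.2140808105469, 271.820068359375), (64.59326934814453, 48.4189453125), 5.766751766204834)
```

Both screws are locked, at 92.4° and 92.8°. Now the key goes back.

```bash
python3 -m jog '[[[10,-15,0,0,0,0.8,1],[25,-35,0,0,0,0,1],[24,-34,0,0,0,0,1],[10.2,-14.5,0,0,0,0,1],[0,0,-15,0,0,0,1],[0,0,-20,0,0,0,1],[0,0,-8,0,0,0,1],[0,0,0,0,0,0,1],[0,0,0,0,0,0,1]]]' >/dev/null; python3 -c "
from h import *
st([470.7,399.1,132],118.5)"
```

```text
t 22.45 pos [469.5 400.9 177.2] yaw_y 118.71 z [-0.  0. -1.] gap 10.9 gf 97.9 F [ 0.2 -0.7 -1.2] M [0.02 0.03 0.03] q [-47.  30.   1. 103.  -1.  47.  73.]
shift [  1.2  -1.8 -45.2] turn z [np.float64(-0.2), np.float64(179.8)]
```

```bash
python3 -m jog '[[[1.2,-1.8,-3,0,0,0,1],[0,0,-8,0,0,0,1],[0,0,-8,0,0,0,1],[0,0,-8,0,0,0,1],[0,0,0,0,0,0,1]]]' >/dev/null; python3 -c "
from h import *
st([470.7,399.1,132],118.5)"
```

```text
t 22.95 pos [470.2 398.1 148.5] yaw_y 118.69 z [-0.002 -0.002 -1.   ] gap 10.9 gf 97.9 F [ 0.4 -0.7 -1. ] M [-0.04 -0.01 -0.02] q [-47.  32.   1. 104.  -1.  44.  73.]
shift [  0.5   1.  -16.5] turn z [np.float64(-0.2), np.float64(179.8)]
```

```bash
python3 -m jog '[[[0.2,0.5,-7,0,0,0,1],[0,0,-6,0,0,0,1],[0,0,-2.5,0,0,0,1],[0,0,0,0,0,0,1],[0,0,0,0,0,0,1]]]' >/dev/null; python3 -c "
from h import *
st([470.7,399.1,132],118.5)"
```

```text
t 23.45 pos [471.2 399.2 134.7] yaw_y 118.69 z [ 0.  0. -1.] gap 10.9 gf 97.9 F [ 0.1  0.5 -0.3] M [ 0.03  0.02 -0.02] q [-47.  33.   1. 105.  -1.  42.  73.]
shift [-0.5 -0.1 -2.7] turn z [np.float64(-0.2), np.float64(179.8)]
```

```bash
python3 -m jog '[[[0,0,-1.3,0,0,0,1],[0,0,-1,0,0,0,1],[0,0,0,0,0,0,1],[0,0,0,0,0,0,0],[0,0,0,0,0,0,0],[0,0,0,0,0,0,0],[0,0,0,0,0,0,0],[0,0,0,0,0,0,0],[0,0,0,0,0,0,0],[0,0,10,0,0,0,0],[0,0,30,0,0,0,0],[0,0,40,0,0,0,0],[-15,20,10,0,0,0,0],[-30,40,0,0,0,0,0],[-25,40,0,0,0,0,0],[0,0,0,0,0,0,0],[0,0,0,0,0,0,0]]]' >/dev/null; python3 - <<'E'
from h import *
st()
im=shot('top'); W=cloud(im); X,Y,Z=W[...,0],W[...,1],W[...,2]
m=(np.hypot(X-470,Y-398.5)<26)&(Z>80)&(Z<110); print(m.sum(),cv2.minAreaRect(W[m][:,:2].astype(np.float32)),np.median(Z[m]))
im=shot('side'); cv2.imwrite('pics/m.png',cv2.resize(im['color'][200:350,200:450],None,fx=3.2,fy=3.2,interpolation=cv2.INTER_CUBIC)[:,:,::-1])
E
```

```text
t 25.15 pos [399.8 500.5 222.9] yaw_y 118.88 z [-0.     0.001 -1.   ] gap 85.3 gf 0.0 F [ 1.3 -1.1 -0.3] M [-0.01 -0.09  0.04] q [-57.  29.   0.  98.  -0.  53.  62.]
173 ((469.8043518066406, 400.3826599121094), (40.98579406738281, 12.415024757385254), 28.671371459960938) 94.62845238541263
```

View pics/m.png

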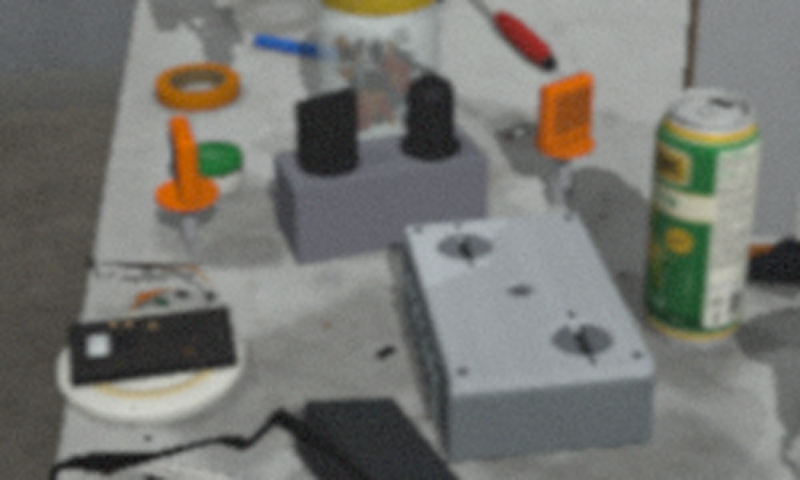

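The picture shows the slot key seated upright in the block at (328,130). The battery lies flat on the pad at (152,345), and both slots line up with their ticks at (466,248) and (583,342).

```bash
python3 -c "
from bench import ticket
print(ticket.hand_in())"
```

```text
the job is handed in; nothing more can be done
None
```

The job is handed in: the battery is flat on the charging pad, both screws are turned home in line with their tick marks, and the slot key is back upright in its hole, as camera checks showed beforehand; the hand-in gave no verdict.

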